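# Tip the front row of grinding balls into the milling jar

### The arm

A 7-joint arm with a two-finger parallel gripper is mounted at the origin on the work surface. World frame = base frame: x ahead of the robot, y to its left, z up, the work surface at z = 0. Lengths are in m, angles in rad, forces in N, time in s.
With the tool pointing down it reaches from about 0.425 to 0.825 m from the base axis. Payload 3.6 kg.
Tool frame: the origin (TCP) lies on the centre line of the jaws, within the pads' length; the fingertips stand 19 mm ahead of it and the grasp point (between the pads) is the TCP (arm.nose_length is the distance from the TCP to the fingertips, in m); z points along the fingers, y is the direction in which the jaws open and shut (so a half turn about z gives the same grasp; the last joint's range is limited). The gripper opens to 85 mm and grips with 20 to 120 N. Pads are 22 mm wide; open, the fingers measure 114 mm over their backs; the gripper's body (76 mm by 85 mm) begins 54 mm behind the grasp point. The pads swing forward as they close: fully open they stand 13 mm farther back than shut.
Start: joints at [1.248, 0.615, -0.013, 1.423, 0.008, 1.103, -0.04], TCP at [0.19, -0.622, 0.25] pointing down, gripper open.
Joint ranges: [-3.12, 3.12], [-0.3, 2.06], [-1.34, 1.32], [0.26, 2.42], [-1.36, 4.5], [0.01, 1.98], [-2.84, 2.84]. Speed limits (rad/s): [2.79, 2.79, 3.14, 3.14, 3.14, 3.14, 3.14].

### API

Orientations are given as a unit quaternion [x, y, z, w].
In Python, from plant import arm gives the robot as it stands.
- The arm moves only by the tool drive_tool, never from a script. Its arguments are lists of equal length, an entry for each row: "translation": the shift along the tool's x, y, z in mm, a list of three; "spin": the turn about the tool's z in rad; "jaw": the opening, from -1 (shut) to 1 (fully open). A call has 1 to 5 rows; each row is the pose to reach, as a shift and turn from the pose measured when the call began, along the tool's axes at that moment; what a row does not reach only later rows make up. A row lasts 1/12 s, in which the tool goes at most 41.7 mm and 7.16 degrees, less where a joint would pass 70% of its speed; a pose out of reach is approached as far as the arm can. A call with a gripper value outside its range is refused whole. The fingers move at their own pace and stop on an object; "squeeze" is the grip in N (left out, the last holds). Time passes only in rows, so rows that repeat a pose let the fingers close. It gives the time, the measured TCP pose, the force and the opening at its end, in the units of the state.
- arm.read_state(): the state, without advancing time (a new reading comes with each control period).
- arm.camera(name): name is "scene" or "top"; returns a dict with "img" (400x640x3 uint8, red, green, blue), "z_map" (400x640 float32, m along the optical axis (not along the pixel's ray), 0 where there is no reading), "vertical_fov" (degrees; the focal length in pixels is half the picture's height over the tangent of half this angle, whatever the lens; pixels are square), "cx", "cy" (the principal point, pixels), "extrinsics" (4x4, takes a point from camera to world coordinates). Camera axes: x right, y up, looking along -z (the intrinsics and any distortion apply to the point x, -y, -z); pixel columns grow to the right and rows downward; lengths in m; the calibration is good to about 2 mm. A picture is of the moment at which its call begins.
- arm.sign_off(): hands the job in, once; it reports no verdict.
The state is a dict: "time_s": time; "joints": joint angles; "qd": joint speeds; "tau": joint torques, N m; "tcp_pos": TCP position; "ee_rot": TCP orientation; "force": force on the tool from outside, world axes, zero at the start; "ft_torque": the same for the moment, N m; "finger_gap": finger opening in m.
Only numpy, scipy, OpenCV 4.12 (cv2) and the standard library are available. Lean on these libraries where they do the work, as an engineer would, in place of code of your own. Each camera call takes 0.05 s, during which the arm holds its last target.

### The job

Two small tipping trays of steel grinding balls stand on the lab bench. Take the round white tab at the back of the one that has the open steel jar under its front edge and tilt that tray just far enough that its front row of two balls rolls off into the jar while the back row stays behind its raised lip, then lower the tray back onto its stand and let go. The jar stays standing where it is.

Things in the scene. Friction and masses are not known exactly. Their poses are not given: they have to be found in the camera images.
- tray_handle (a point): Centre of the grip tab of the tray to tip: upright white disc, 34 mm across, 14 mm thick, gripped from above across its 14 mm (y), on a 12 mm wide arm behind the tray; free air at both sides. 103 mm above the bench when down. Axes tilt with the tray: x to its front edge (away from the robot, within 20 degrees), y along the hinge, z up. Hinge axis passes x +140, y 0, z -28 mm here.
- tray (a joint): Forward tilt of that tray, rad: 0 down on its stand, grows as the tab is lifted, stop at 1.1. The stand is fixed; the hinge is loose, so the tray (0.2 to 0.4 kg) falls back if let go. Its floor slopes back 10 degrees: front balls roll off above 10 degrees (0.17) of tilt; the back row passes its 2.5 mm lip at about 50 degrees (0.87). 20 to 30 degrees is right.
- jar: The open round steel jar standing loose on the bench under the front edge of the tray to be tipped: 90 mm outside diameter, 45 mm high, 3 mm wall, 5 mm floor, 0.35 kg. Origin: centre of its underside, 43 to 51 mm ahead of the hinge axis; z up. (The second tray, of the same make, has balls but no jar beneath it.)
- front_left_center (a point): Front row, left: polished steel grinding ball, 20 mm in diameter, 33 g; the point is its centre. At the start it lies in the tray's left lane, near the front edge.
- front_right_center (a point): Front row, right: polished steel grinding ball, 20 mm in diameter, 33 g; the point is its centre. At the start it lies in the right lane, 26 mm from its neighbour.
- back_left_center (a point): Back row, left: polished steel grinding ball, 20 mm in diameter, 33 g; the point is its centre. At the start it lies in the left lane, about 26 mm behind the front ball, behind the raised lip.
- back_right_center (a point): Back row, right: polished steel grinding ball, 20 mm in diameter, 33 g; the point is its centre. At the start it lies in the right lane, about 26 mm behind the front ball, behind the raised lip.
Things that resemble listed ones, but are neither listed nor needed, are in the scene too. Leave any green or purple look-alike of the part that bears tray_handle alone.

How it is judged:
By the outcome, as a careful person would: the job done as asked, in the order asked, and still so for the second after the job is handed in, with the robot touching nothing.
It also fails if it takes over 35 s, if anything falls off the work surface, if the arm or the gripper's body presses on something with over 40 N, if the wrist force passes 120 N, or if a joint passes its speed limit or range.

## Working session

There is one attempt and no reset: what is moved stays moved. The work goes in short steps, Python scripts to look and compute and a tool call to move; the robot and the scene stay as the last step left them, time stands still between calls to the robot, and variables do not carry over. Pictures are saved under pics/ and viewed, and the job is handed in when it is done.

Besides the shell and the picture viewer there is one more tool, called after "Call:" as name([rows], argument=value, ...), one row to a line, values as JSON. drive_tool: Moves the arm, as the interface text tells. Its arguments: {"type":"object","properties":{"translation":{"type":"array"},"spin":{"type":"array"},"jaw":{"type":"array"},"squeeze":{"type":"number"}},"required":["translation","spin","jaw"]}

```bash
mkdir -p pics; ls; cat > h.py <<'E'
import numpy as np,cv2
from plant import arm
def shot(n,tag):
    c=arm.camera(n); cv2.imwrite(f'pics/{tag}.png',c['img'][:,:,::-1]); np.savez(f'{tag}.npz',**c); return c
def f(c): return 200/np.tan(np.radians(float(c['vertical_fov']))/2)
def pt(c,u,v,d=None):
    F=f(c)
    if d is None: d=float(c['z_map'][int(round(v)),int(round(u))])
    p=np.array([(u-c['cx'])/F*d,-(v-c['cy'])/F*d,-d,1]); return (c['extrinsics']@p)[:3]
def ray(c,u,v,z):
    o=c['extrinsics'][:3,3]; p=pt(c,u,v,1.0); r=p-o; return o+r*(z-o[2])/r[2]
def proj(c,P):
    q=np.linalg.inv(c['extrinsics'])@np.append(P,1); F=f(c); return c['cx']+F*q[0]/-q[2], c['cy']+F*-q[1]/-q[2]
E
python3 - <<'E'
from h import *
for n in('scene','top'):
    c=shot(n,n+'0'); print({k:v for k,v in c.items() if k not in('img','z_map')})
print(arm.read_state())
E
```

```text
pics
{'vertical_fov': 57.61385975224174, 'cx': 322.11323331486363, 'cy': 203.1823375958003, 'extrinsics': array([[ 0.67488578, -0.44840697,  0.58605493,  1.02094151],
       [ 0.73776387,  0.39356233, -0.54846437, -0.41303111],
       [ 0.0152861 ,  0.80252095,  0.59642808,  0.53621957],
       [ 0.        ,  0.        ,  0.        ,  1.        ]])}
{'vertical_fov': 50.25603978673216, 'cx': 316.18614825504176, 'cy': 198.22243540180594, 'extrinsics': array([[-0.00988981,  0.98507742, -0.17182744,  0.41688269],
       [-0.99993529, -0.01070876, -0.00383981, -0.00752182],
       [-0.00562257,  0.17177835,  0.98511958,  0.94359037],
       [ 0.        ,  0.        ,  0.        ,  1.        ]])}
{'time_s': 0.1, 'joints': array([ 1.24749547,  0.61587504, -0.01262101,  1.42476666,  0.00809834,
        1.10335443, -0.04041608]), 'qd': array([ 1.70868921e-03, -2.74377217e-03, -7.00430047e-04, -2.15339030e-03,
        2.39739674e-04, -6.35590999e-05,  1.47499595e-03]), 'tau': array([ 8.22629172e-04, -4.70380962e+01,  2.59992331e-01, -1.71571720e+01,
        1.00403588e-02,  5.87604722e-03,  2.03807787e-05]), 'tcp_pos': array([ 0.18992742, -0.62096169,  0.24921051]), 'ee_rot': array([ 9.89004282e-01,  1.47882199e-01, -1.86555236e-04, -1.16184678e-03]), 'force': array([-0.67489855,  0.30279992,  0.62667469]), 'ft_torque': array([ 0.05884144, -0.01564361, -0.00469193]), 'finger_gap': 0.08562581197446785}
```

View pics/scene0.png

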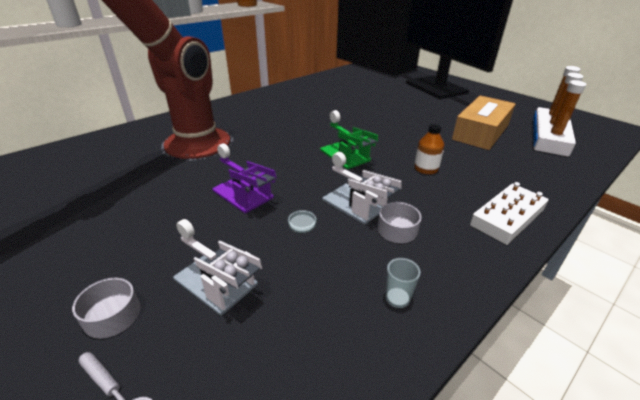

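View pics/top0.png

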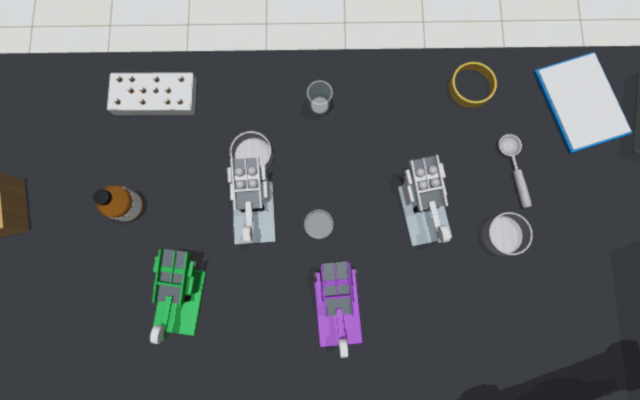

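The tray to tip has its tab at about (247,235) in top and (339,160) in scene. Its jar is at (252,155) in top. The tray at (430,185) in top has no jar under it.

```bash
python3 - <<'E'
from h import *
for n,(x0,y0,x1,y1),s in(('top0',(210,120,300,260),4),('scene0',(310,140,430,250),5)):
    im=cv2.imread(f'pics/{n}.png')[y0:y1,x0:x1]; cv2.imwrite(f'pics/{n}z.png',cv2.resize(im,None,fx=s,fy=s,interpolation=cv2.INTER_CUBIC))
# cloud
for n,(x0,y0,x1,y1) in(('top0',(205,115,300,260)),('scene0',(310,140,430,250))):
    c=dict(np.load(n+'.npz')); 
    P=np.array([pt(c,u,v) for v in range(y0,y1) for u in range(x0,x1)]);UV=np.array([(u,v) for v in range(y0,y1) for u in range(x0,x1)])
    np.savez(n+'c.npz',P=P,UV=UV)
    for lo,hi in((-.01,.01),(.04,.05),(.085,.1),(.1,.112),(.112,.13)):
        m=(P[:,2]>lo)&(P[:,2]<hi); Q=P[m]; print(n,lo,hi,m.sum(),Q.min(0).round(3),Q.max(0).round(3),np.median(Q,0).round(4)) if m.any() else 0
    m=(P[:,2]>.085)&(P[:,0]<(.52)); Q=P[m]; print(Q.mean(0), len(Q), UV[m].min(0),UV[m].max(0))
E
```

```text
top0 -0.01 0.01 10351 [ 0.447  0.034 -0.005] [0.781 0.253 0.01 ] [0.6189 0.1339 0.0011]
top0 0.04 0.05 185 [0.55  0.094 0.04 ] [0.724 0.184 0.049] [0.693  0.1286 0.0448]
top0 0.085 0.1 726 [0.482 0.103 0.085] [0.653 0.178 0.1  ] [0.6123 0.1402 0.0905]
top0 0.1 0.112 125 [0.475 0.113 0.1  ] [0.65  0.169 0.112] [0.6213 0.1304 0.1023]
top0 0.112 0.13 115 [0.477 0.125 0.112] [0.506 0.139 0.125] [0.4917 0.1312 0.1179]
[0.47138885 0.093585   0.33539424] 210 [206 121] [299 257]
scene0 -0.01 0.01 8619 [ 0.216 -0.049 -0.003] [0.765 0.548 0.01 ] [0.5591 0.1707 0.0008]
scene0 0.04 0.05 445 [0.372 0.094 0.04 ] [0.726 0.392 0.05 ] [0.6445 0.1414 0.0445]
scene0 0.085 0.1 774 [0.415 0.101 0.085] [0.656 0.399 0.1  ] [0.6049 0.1443 0.0908]
scene0 0.1 0.112 112 [0.456 0.113 0.1  ] [0.652 0.255 0.112] [0.5094 0.1263 0.1027]
scene0 0.112 0.13 55 [0.484 0.124 0.112] [0.509 0.141 0.121] [0.4976 0.129  0.117 ]
[0.47940284 0.1823491  0.09960162] 265 [332 140] [377 168]
```

View pics/top0z.png

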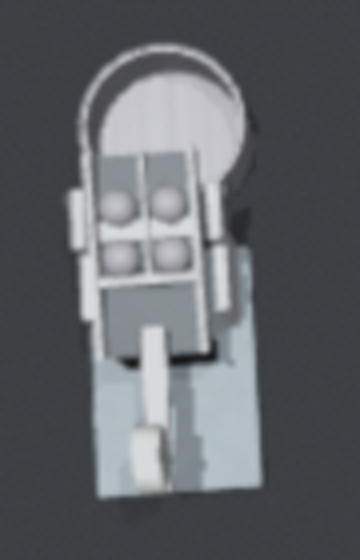

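View pics/scene0z.png

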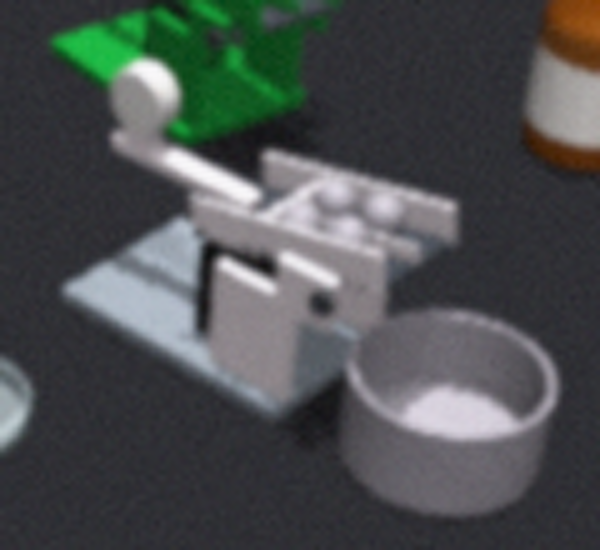

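```bash
python3 - <<'E'
from h import *
a=np.load('top0c.npz');b=np.load('scene0c.npz')
for d in(a,b):
    P=d['P']
    for (n,lo,hi,x0,x1) in(('tab',.088,.124,.465,.515),('tray',.08,.115,.53,.67),('jar',.038,.05,.66,.76)):
        m=(P[:,2]>lo)&(P[:,2]<hi)&(P[:,0]>x0)&(P[:,0]<x1)&(P[:,1]>.06)&(P[:,1]<.2); Q=P[m]
        r=cv2.minAreaRect((Q[:,:2]*1000).astype(np.float32)); print(n,m.sum(),Q.mean(0).round(4),r)
        if n=='jar':
            A=np.c_[2*Q[:,:2],np.ones(len(Q))]; s=np.linalg.lstsq(A,(Q[:,:2]**2).sum(1),rcond=None)[0]; print(s[:2],np.sqrt(s[2]+s[0]**2+s[1]**2))
# long lines in the top view
# tab-only colour mask, both views
for n,(x0,y0,x1,y1) in(('top0',(236,222,262,250)),('scene0',(326,148,350,172))):
    c=dict(np.load(n+'.npz')); g=c['img'][y0:y1,x0:x1].astype(int).min(2); mk=(g>165)
    print(n); 
    for r in mk: print(''.join('#' if k else '.' for k in r))
# plate outline top
c=dict(np.load('top0.npz')); im=c['img'].astype(int); z=c['z_map']
mk=((im.min(2)>110)).astype(np.uint8); mk[:,:205]=0;mk[:,300:]=0;mk[:120]=0;mk[250:]=0
# right edge of plate rows 200..238
L=[]
for v in range(195,238):
    u=np.where(mk[v,:280])[0]
    if len(u): L.append(ray(c,u.max()+.5,v,.004)[:2])
L=np.array(L);k=np.polyfit(L[:,0],L[:,1],1);print('plate right edge yaw',np.arctan(k[0]),np.std(L[:,1]-np.polyval(k,L[:,0])))
# wall tops from heights
P=a['P'];T=P[(P[:,2]>.098)&(P[:,2]<.115)&(P[:,0]>.54)&(P[:,0]<.67)&(P[:,1]>.06)&(P[:,1]<.2)]
for s in(-1,1):
    Q=T[(T[:,1]-.141)*s>.015]
    if len(Q)>5:k=np.polyfit(Q[:,0],Q[:,1],1);print(s,len(Q),np.arctan(k[0]),Q.mean(0),Q[:,0].min(),Q[:,0].max())
E
```

```text
tab 151 [0.4912 0.1303 0.114 ] ((492.10577392578125, 131.56971740722656), (33.4611701965332, 14.553921699523926), 2.5114569664001465)
tray 1113 [0.6123 0.1395 0.0899] ((592.0287475585938, 142.29385375976562), (81.45384216308594, 123.12527465820312), 86.97357177734375)
jar 158 [0.6996 0.14   0.0441] ((693.1744384765625, 138.02191162109375), (89.93492889404297, 61.391326904296875), 87.63404083251953)
[0.67938231 0.13825011] 0.043348081740438006
tab 154 [0.4976 0.1284 0.1072] ((494.08074951171875, 131.98928833007812), (34.07417678833008, 17.631488800048828), 2.505035638809204)
tray 796 [0.6162 0.1343 0.0903] ((593.249267578125, 132.95448303222656), (125.75383758544922, 71.48118591308594), 1.548699140548706)
jar 232 [0.6978 0.1331 0.0429] ((693.3203125, 139.34739685058594), (66.22334289550781, 90.9207992553711), 0.22646024823188782)
[0.68198288 0.13816656] 0.043137708300394095
top0
################.......###
################.......###
########..######.......###
########..######.......###
########..######.......###
##############.........###
##############..........##
##############......
[... 714 characters left out ...]
########......
...........########.....
............#######.....
.............######.....
..............#####.....
...............####.....
................###.....
........................
........................
........................
........................
........................
........................
........................
........................
........................
................#####...
...............########.
plate right edge yaw 0.059209474510043464 0.0006336637224432468
-1 58 -0.18537222752877133 [0.62555638 0.11892679 0.10042099] 0.592887853813773 0.6499694625876695
1 39 0.22101487806264103 [0.62856337 0.16403055 0.10072348] 0.6078584407333456 0.6465678593409394
```

Call:
drive_tool([
  [33, -23, 0],
  [67, -47, 0],
  [100, -70, 0],
  [133, -93, 0],
  [160, -112, 0],
], spin=[0.05, 0.1, 0.15, 0.2, 0.252], jaw=[1, 1, 1, 1, 1])

```text
time_s: 0.52
tcp_pos: [0.3121, -0.4639, 0.249]
ee_rot: [1.0, 0.022, -0.0, -0.002]
force: [0.9, -0.6, 0.2]
finger_gap: 0.0855
```

```bash
cat >> h.py <<'E'
from scipy.spatial.transform import Rotation as R
def st(T=None):
    s=arm.read_state(); r=R.from_quat(s['ee_rot']); X=r.as_matrix()
    print('t',round(s['time_s'],2),'p',s['tcp_pos'].round(4),'yaw',round(float(np.arctan2(X[1,0],X[0,0])),4),'z',X[:,2].round(3),'F',s['force'].round(1),'gap',round(float(s['finger_gap']),4),'q',s['joints'].round(2))
    if T is not None: print('delta mm',(r.inv().apply(np.array(T)-s['tcp_pos'])*1000).round(1))
E
python3 -c "
from h import *
st((.47,-.25,.25));st((.4925,.1315,.22))"
```

```text
t 0.52 p [ 0.3121 -0.4639  0.249 ] yaw 0.0447 z [-0.     0.005 -1.   ] F [ 0.9 -0.6  0.2] gap 0.0855 q [ 0.91  0.48  0.04  1.69 -0.02  0.98 -0.56]
delta mm [ 167.3 -206.6   -0. ]
t 0.52 p [ 0.3121 -0.4639  0.249 ] yaw 0.0447 z [-0.     0.005 -1.   ] F [ 0.9 -0.6  0.2] gap 0.0855 q [ 0.91  0.48  0.04  1.69 -0.02  0.98 -0.56]
delta mm [ 206.8 -586.6   31.7]
```

Call:
drive_tool([
  [26, -32, 0],
  [52, -64, 0],
  [78, -96, 0],
  [104, -128, 0],
  [130, -160, 0],
], spin=[0, 0, 0, 0, 0], jaw=[1, 1, 1, 1, 1])

```text
time_s: 0.93
tcp_pos: [0.4346, -0.2975, 0.2495]
ee_rot: [1.0, 0.022, -0.0, -0.002]
force: [1.1, -0.3, -0.3]
finger_gap: 0.0858
```

```bash
python3 -c "
from h import *
st((.4925,.1315,.2))"
```

```text
t 0.93 p [ 0.4346 -0.2975  0.2495] yaw 0.0445 z [-0.001  0.005 -1.   ] F [ 1.1 -0.3 -0.3] gap 0.0858 q [ 0.55  0.43  0.01  1.78 -0.01  0.94 -0.96]
delta mm [  77.  -425.8   51.6]
```

Call:
drive_tool([
  [7, -40, 0],
  [15, -80, 0],
  [22, -120, 0],
  [29, -160, 0],
  [36, -200, 0],
], spin=[0, 0, 0, 0, 0], jaw=[1, 1, 1, 1, 1])

```text
time_s: 1.35
tcp_pos: [0.4612, -0.0941, 0.2503]
ee_rot: [1.0, 0.022, -0.001, -0.002]
force: [1.1, -0.6, 0.8]
finger_gap: 0.0853
```

```bash
python3 -c "
from h import *
st((.4925,.1315,.2))"
```

```text
t 1.35 p [ 0.4612 -0.0941  0.2503] yaw 0.0444 z [-0.001  0.005 -1.   ] F [ 1.1 -0.6  0.8] gap 0.0853 q [ 0.19  0.34 -0.04  1.92  0.01  0.88 -1.38]
delta mm [  41.3 -223.8   51.4]
```

Call:
drive_tool([
  [7, -40, 0],
  [15, -80, 0],
  [22, -120, 5],
  [29, -160, 15],
  [36, -195, 30],
], spin=[0, 0, 0, 0, 0], jaw=[1, 1, 1, 1, 1])

```text
time_s: 1.77
tcp_pos: [0.489, 0.1056, 0.2219]
ee_rot: [1.0, 0.023, 0.001, -0.003]
force: [0.9, -0.0, 1.0]
finger_gap: 0.085
```

```bash
python3 -c "
from h import *
st((.4925,.1315,.2))"
```

```text
t 1.77 p [0.489  0.1056 0.2219] yaw 0.0461 z [ 0.001  0.006 -1.   ] F [ 0.9 -0.   1. ] gap 0.085 q [-0.19  0.42 -0.09  1.89  0.04  0.83 -1.82]
delta mm [  4.7 -25.6  22. ]
```

Call:
drive_tool([
  [5, -25, 15],
  [5, -25, 22],
  [5, -25, 22],
  [5, -25, 22],
  [5, -25, 22],
], spin=[0, 0, 0, 0, 0], jaw=[0.2, 0.2, 0.2, 0.2, 0.2])

```text
time_s: 2.18
tcp_pos: [0.4931, 0.129, 0.2003]
ee_rot: [1.0, 0.022, 0.001, -0.003]
force: [1.2, -0.6, -0.0]
finger_gap: 0.0512
```

```bash
python3 - <<'E'
from h import *
st((.493,.1315,.105))
for n,(x0,y0,x1,y1),s in(('top',(210,120,310,260),4),('scene',(290,110,430,250),4)):
    c=shot(n,n+'1'); im=c['img'][y0:y1,x0:x1,::-1]; cv2.imwrite(f'pics/{n}1z.png',cv2.resize(im,None,fx=s,fy=s,interpolation=cv2.INTER_CUBIC))
E
```

```text
t 2.18 p [0.4931 0.129  0.2003] yaw 0.0432 z [ 0.002  0.005 -1.   ] F [ 1.2 -0.6 -0. ] gap 0.0512 q [-0.24  0.46 -0.08  1.89  0.05  0.79 -1.87]
delta mm [-0.2 -2.  95.3]
```

View pics/scene1z.png

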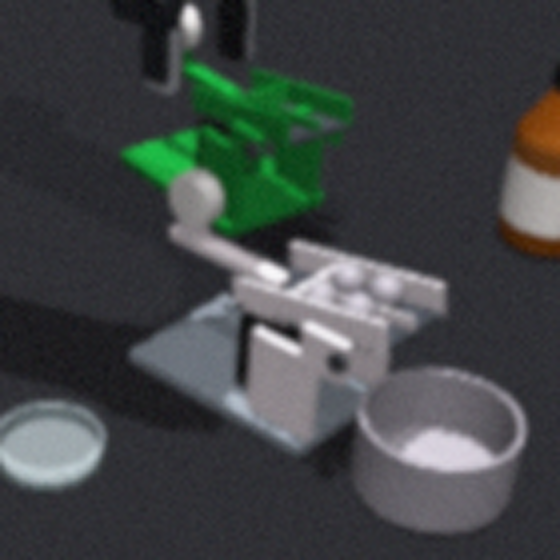

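View pics/top1z.png

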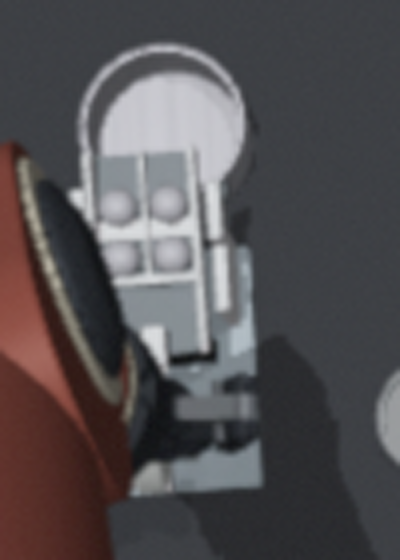

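The scene crop shows both fingertips directly above and astride the white tab (scene pixel about (339,160)). The tray is untouched and all four balls are in place. I'll descend.

Call:
drive_tool([
  [0, -2, 25],
  [0, -2, 50],
  [0, -2, 75],
  [0, -2, 95],
  [0, -2, 96],
], spin=[0, 0, 0, 0, 0], jaw=[0.2, 0.2, 0.2, 0.2, 0.2])

```text
time_s: 2.7
tcp_pos: [0.4917, 0.13, 0.1022]
ee_rot: [1.0, 0.021, -0.002, -0.002]
force: [-1.3, -0.6, 0.1]
finger_gap: 0.0515
```

```bash
python3 - <<'E'
from h import *
st((.493,.1315,.105))
for n,(x0,y0,x1,y1),s in(('scene',(290,110,430,250),4),):
    c=shot(n,n+'2'); im=c['img'][y0:y1,x0:x1,::-1]; cv2.imwrite(f'pics/{n}2z.png',cv2.resize(im,None,fx=s,fy=s,interpolation=cv2.INTER_CUBIC))
E
```

```text
t 2.7 p [0.4917 0.13   0.1022] yaw 0.041 z [-0.003  0.004 -1.   ] F [-1.3 -0.6  0.1] gap 0.0515 q [-0.25  0.61 -0.07  1.98  0.07  0.55 -1.9 ]
delta mm [ 1.4 -1.5 -2.8]
```

View pics/scene2z.png

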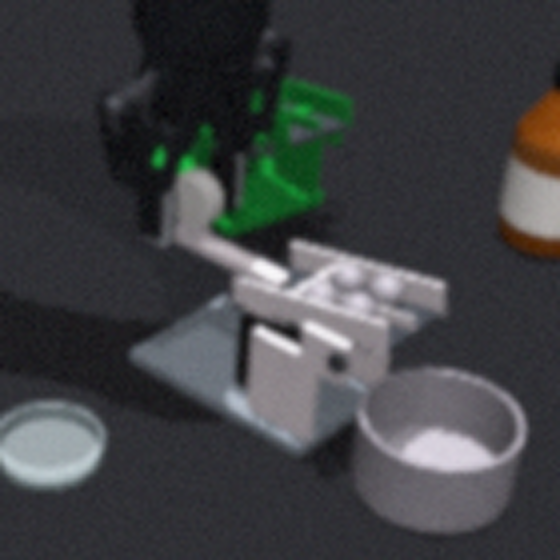

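The white tab stands between the two fingers (scene crop (200,200)). Closing gently.

Call:
drive_tool([
  [1, -1.5, -1],
  [1, -1.5, -1],
  [1, -1.5, -1],
  [1, -1.5, -1],
  [1, -1.5, -1],
], spin=[0, 0, 0, 0, 0], jaw=[-0.5, -0.8, -0.8, -0.8, -0.8], squeeze=30)

```text
time_s: 3.17
tcp_pos: [0.4947, 0.1323, 0.1063]
ee_rot: [1.0, 0.022, 0.001, -0.002]
force: [-0.3, 0.5, 6.4]
finger_gap: 0.0136
```

Call:
drive_tool([
  [0, 0, 0],
  [0, 0, 0],
], spin=[0, 0], jaw=[-0.8, -0.8])

```text
time_s: 3.33
tcp_pos: [0.4948, 0.1323, 0.1065]
ee_rot: [1.0, 0.022, 0.002, -0.002]
force: [1.4, 0.0, -3.3]
finger_gap: 0.0136
```

```bash
python3 - <<'E'
from h import *
st()
print(arm.read_state()['ft_torque'])
for d in (2,5,8,11,14,17,20,22,24,26):
    t=np.radians(d); print(d,'dx',round(140-140*np.cos(t)+28*np.sin(t),1),'dz',round(28*np.cos(t)+140*np.sin(t)-28,1))
E
```

```text
t 3.33 p [0.4948 0.1323 0.1065] yaw 0.0443 z [ 0.003  0.005 -1.   ] F [ 1.4  0.  -3.3] gap 0.0136 q [-0.25  0.6  -0.07  1.98  0.07  0.56 -1.9 ]
[-0.10614132 -0.16070507  0.34113226]
2 dx 1.1 dz 4.9
5 dx 3.0 dz 12.1
8 dx 5.3 dz 19.2
11 dx 7.9 dz 26.2
14 dx 10.9 dz 33.0
17 dx 14.3 dz 39.7
20 dx 18.0 dz 46.2
22 dx 20.7 dz 50.4
24 dx 23.5 dz 54.5
26 dx 26.4 dz 58.5
```

Gripped, with a gap of 13.6 mm. Lifting along the arc.

Call:
drive_tool([
  [1, 0, -5],
  [3, 0, -12],
  [5, 0, -19],
  [8, 0, -26],
  [10, 0, -30],
], spin=[0, 0, 0, 0, 0], jaw=[-0.8, -0.8, -0.8, -0.8, -0.8])

```text
time_s: 3.75
tcp_pos: [0.5052, 0.1329, 0.1375]
ee_rot: [1.0, 0.022, 0.002, -0.003]
force: [3.5, 0.5, -6.0]
finger_gap: 0.0143
```

```bash
python3 - <<'E'
from h import *
st((.4948+.0225,.1323+.001,.1035+.053))
for n,(x0,y0,x1,y1),s in(('scene',(290,110,430,250),4),):
    c=shot(n,n+'3'); im=c['img'][y0:y1,x0:x1,::-1]; cv2.imwrite(f'pics/{n}3z.png',cv2.resize(im,None,fx=s,fy=s,interpolation=cv2.INTER_CUBIC))
E
```

```text
t 3.75 p [0.5052 0.1329 0.1375] yaw 0.0446 z [ 0.004  0.005 -1.   ] F [ 3.5  0.5 -6. ] gap 0.0143 q [-0.25  0.57 -0.08  1.92  0.06  0.65 -1.89]
delta mm [ 12.2   0.1 -18.9]
```

View pics/scene3z.png

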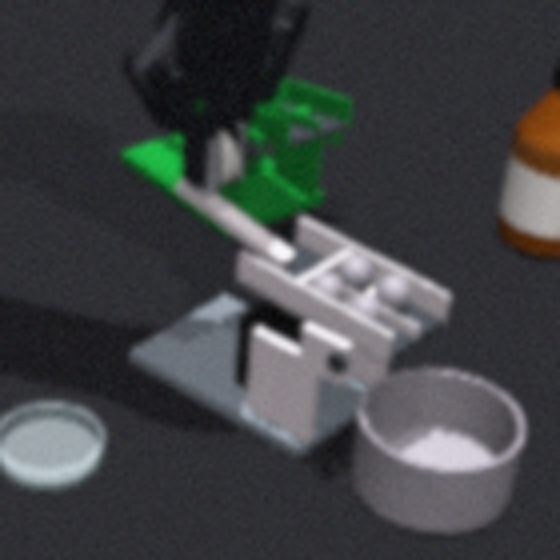

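The tray is following the grip at about 14°, and the front balls (crop ~(395,290)) are beginning to move. Continuing to about 24°.

Call:
drive_tool([
  [3, 0, -5],
  [6, 0, -10],
  [9, 0, -15],
  [12, 0, -19],
  [12, 0, -19],
], spin=[0, 0, 0, 0, 0], jaw=[-0.8, -0.8, -0.8, -0.8, -0.8])

```text
time_s: 4.22
tcp_pos: [0.517, 0.1336, 0.1577]
ee_rot: [1.0, 0.022, 0.002, -0.003]
force: [-0.8, 1.2, -3.1]
finger_gap: 0.0139
```

Call:
drive_tool([
  [0, 0, 0],
  [0, 0, 0],
  [0, 0, 0],
  [0, 0, 0],
  [0, 0, 0],
], spin=[0, 0, 0, 0, 0], jaw=[-0.8, -0.8, -0.8, -0.8, -0.8])

```text
time_s: 4.63
tcp_pos: [0.517, 0.1336, 0.1577]
ee_rot: [1.0, 0.022, 0.002, -0.003]
force: [0.6, 0.1, -3.8]
finger_gap: 0.0138
```

```bash
python3 - <<'E'
from h import *
st()
for n,(x0,y0,x1,y1),s in(('scene',(290,110,430,250),4),('top',(210,120,310,260),4)):
    c=shot(n,n+'4'); im=c['img'][y0:y1,x0:x1,::-1]; cv2.imwrite(f'pics/{n}4z.png',cv2.resize(im,None,fx=s,fy=s,interpolation=cv2.INTER_CUBIC))
E
```

```text
t 4.63 p [0.517  0.1336 0.1577] yaw 0.0446 z [ 0.004  0.006 -1.   ] F [ 0.6  0.1 -3.8] gap 0.0138 q [-0.24  0.55 -0.08  1.87  0.06  0.72 -1.88]
```

View pics/scene4z.png

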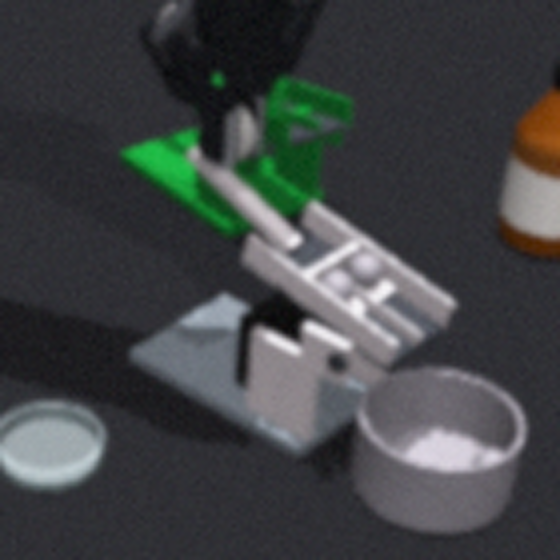

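View pics/top4z.png

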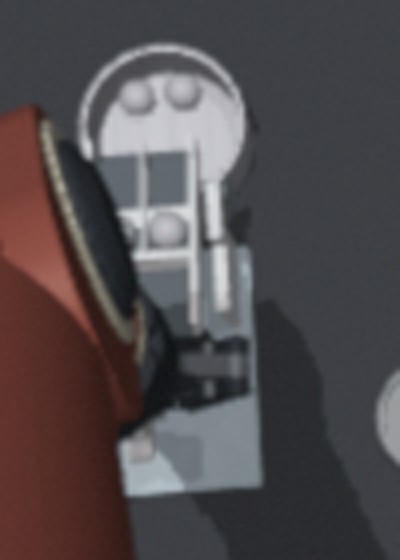

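Two balls are in the jar (top crop (137,97) and (183,92)). Both back balls are behind the lip, and the jar hasn't moved. Lowering along the same arc.

Call:
drive_tool([
  [-4, 0, 6],
  [-8, 0, 13],
  [-11, 0, 20],
  [-15, 0, 28],
  [-17, 0, 34],
], spin=[0, 0, 0, 0, 0], jaw=[-0.8, -0.8, -0.8, -0.8, -0.8])

```text
time_s: 5.15
tcp_pos: [0.4991, 0.1326, 0.1227]
ee_rot: [1.0, 0.022, 0.001, -0.002]
force: [-1.9, -0.4, 1.2]
finger_gap: 0.0134
```

```bash
python3 - <<'E'
from h import *
st((.4945,.1323,.105))
E
```

```text
t 5.15 p [0.4991 0.1326 0.1227] yaw 0.0447 z [ 0.002  0.005 -1.   ] F [-1.9 -0.4  1.2] gap 0.0134 q [-0.25  0.58 -0.07  1.95  0.07  0.61 -1.89]
delta mm [-4.6  0.2 17.7]
```

Call:
drive_tool([
  [-2, 0, 6],
  [-3, 0, 11],
  [-4, 0, 15],
  [-4.5, 0, 17],
  [-4.5, 0, 17],
], spin=[0, 0, 0, 0, 0], jaw=[-0.8, -0.8, -0.8, -0.8, -0.8])

```text
time_s: 5.57
tcp_pos: [0.4947, 0.1323, 0.1074]
ee_rot: [1.0, 0.022, 0.001, -0.002]
force: [-4.9, -1.4, 15.6]
finger_gap: 0.0136
```

Call:
drive_tool([
  [0, 0, 0],
  [0, 0, 0],
], spin=[0, 0], jaw=[-0.8, -0.8])

```text
time_s: 5.73
tcp_pos: [0.4947, 0.1323, 0.1075]
ee_rot: [1.0, 0.022, 0.002, -0.002]
force: [-3.6, 0.0, 6.8]
finger_gap: 0.0136
```

```bash
python3 - <<'E'
from h import *
st((.4945,.1323,.105))
b=np.load('scene0.npz');c=shot('scene','scene5')
y0,y1,x0,x1=110,250,290,430
im=np.hstack([b['img'][y0:y1,x0:x1],c['img'][y0:y1,x0:x1]])[:,:,::-1]; cv2.imwrite('pics/scene5z.png',cv2.resize(im,None,fx=2.8,fy=2.8,interpolation=cv2.INTER_CUBIC))
E
```

```text
t 5.73 p [0.4947 0.1323 0.1075] yaw 0.0446 z [ 0.003  0.005 -1.   ] F [-3.6  0.   6.8] gap 0.0136 q [-0.25  0.6  -0.07  1.97  0.07  0.56 -1.9 ]
delta mm [-0.2 -0.   2.5]
```

View pics/scene5z.png

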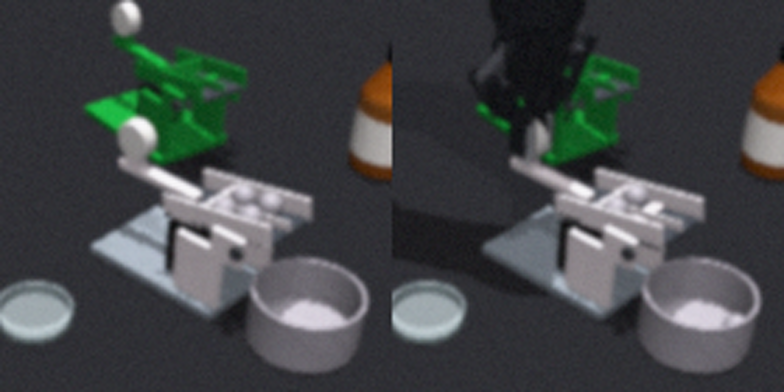

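The tray is resting on its stand: the pose matches the start picture and the tool feels 7 N upward. Opening to release.

Call:
drive_tool([
  [0, 0, 0],
  [0, 0, 0],
  [0, 0, 0],
  [0, 0, 0],
  [0, 0, 0],
], spin=[0, 0, 0, 0, 0], jaw=[0.2, 0.2, 0.2, 0.2, 0.2])

```text
time_s: 6.2
tcp_pos: [0.4949, 0.1322, 0.1073]
ee_rot: [1.0, 0.022, 0.001, -0.002]
force: [0.6, -0.7, -0.0]
finger_gap: 0.0514
```

Call:
drive_tool([
  [0, 0, -5],
  [0, 0, -25],
  [0, 0, -55],
  [0, 0, -90],
  [0, 0, -125],
], spin=[0, 0, 0, 0, 0], jaw=[0.2, 0.2, 0.2, 0.2, 0.2])

```text
time_s: 6.62
tcp_pos: [0.494, 0.1314, 0.2337]
ee_rot: [1.0, 0.022, 0.001, -0.002]
force: [0.6, -0.7, -0.5]
finger_gap: 0.0511
```

Call:
drive_tool([
  [0, 25, 0],
  [0, 60, 0],
  [0, 100, 0],
  [0, 130, 0],
  [0, 130, 0],
], spin=[0, 0, 0, 0, 0], jaw=[0.2, 0.2, 0.2, 0.2, 0.2])

```text
time_s: 7.03
tcp_pos: [0.4996, -0.0073, 0.2336]
ee_rot: [1.0, 0.015, 0.001, 0.001]
force: [0.5, 0.2, -0.4]
finger_gap: 0.0513
```

```bash
python3 - <<'E'
from h import *
st()
ims=[]
for n,(x0,y0,x1,y1) in(('scene',(290,110,430,250)),('top',(200,120,340,260))):
    c=shot(n,n+'6'); ims.append(c['img'][y0:y1,x0:x1,::-1])
    P=np.array([[pt(c,u,v) for u in range(x0,x1)] for v in range(y0,y1)]).reshape(-1,3)
    for (k,lo,hi,a,b) in(('tab',.088,.124,.465,.515),('jar',.038,.05,.66,.76)):
        m=(P[:,2]>lo)&(P[:,2]<hi)&(P[:,0]>a)&(P[:,0]<b)&(P[:,1]>.06)&(P[:,1]<.2)
        print(n,k,m.sum(),cv2.minAreaRect((P[m][:,:2]*1000).astype(np.float32))[0],P[m][:,2].max())
cv2.imwrite('pics/z6.png',cv2.resize(np.hstack(ims),None,fx=2.8,fy=2.8,interpolation=cv2.INTER_CUBIC))
E
```

```text
t 7.03 p [ 0.4996 -0.0073  0.2336] yaw 0.0306 z [ 0.002 -0.001 -1.   ] F [ 0.5  0.2 -0.4] gap 0.0513 q [ 0.01  0.4  -0.06  1.87  0.03  0.86 -1.6 ]
scene tab 156 (494.5780029296875, 131.89028930664062) 0.12157745494052286
scene jar 230 (693.250732421875, 139.25457763671875) 0.047883902678217904
top tab 154 (492.3121643066406, 131.66128540039062) 0.12289330264651599
top jar 155 (693.1585693359375, 137.76898193359375) 0.04971495845640128
```

View pics/z6.png

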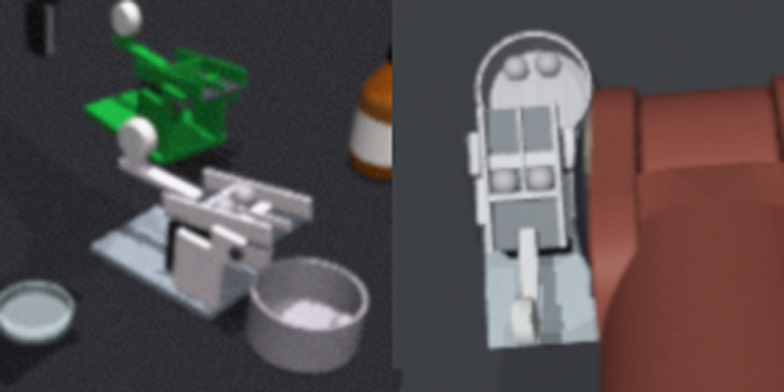

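The final view shows the tray down and both back balls behind the lip (top crop (505,180) and (540,178)). The two front balls are in the jar ((516,68) and (548,64)), and the gripper is clear. I'll stop the arm and hand in.

Call:
drive_tool([
  [0, 0, 0],
  [0, 0, 0],
  [0, 0, 0],
], spin=[0, 0, 0], jaw=[0.2, 0.2, 0.2])

```text
time_s: 7.38
tcp_pos: [0.4996, 0.0016, 0.2335]
ee_rot: [1.0, 0.021, 0.001, -0.002]
force: [0.0, 0.2, -0.1]
finger_gap: 0.0511
```

```bash
python3 -c "
from h import *
st();print(arm.sign_off())"
```

```text
t 7.38 p [0.4996 0.0016 0.2335] yaw 0.0422 z [ 0.002  0.005 -1.   ] F [ 0.   0.2 -0.1] gap 0.0511 q [ 0.01  0.4  -0.07  1.87  0.03  0.86 -1.61]
the job is handed in; nothing more can be done
None
```

The job is done and handed in at 7.4 s. I gripped the white tab of the tray with the jar and tilted it to about 24°. Once both front balls had rolled into the jar, I lowered the tray onto its stand, let go and moved the gripper clear.

**Last checks:**
- **Balls:** the pictures show two balls in the jar and both back balls behind the lip.
- **Tab and jar:** both are within about 0.5 mm of where they started.
- **Forces:** the highest reading was about 16 N as the tray touched its stand, and close to zero after release.

No check failed. The tool read about 1 mm higher when the tray was set down than when I gripped it, but the tab was back at its starting position once released. I estimated the 24° from how far the tab was lifted; I did not measure the tilt directly.

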